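# Hold a shoulder pin seated in the bench gauge

### The arm

A 7-joint arm with a two-finger parallel gripper is mounted at the origin on a cart in front of the work surface, level with it; the furniture and walls round the work are solid. World frame = base frame: x ahead of the robot, y to its left, z up, the work surface at z = 0. Lengths are in m, angles in rad, forces in N, time in s.
With the tool pointing down it reaches from about 0.4 to 0.85 m from the base axis. Payload 4.5 kg.
Tool frame: the origin (TCP) lies on the mounting face of the last link; the fingertips stand 166 mm ahead of it and the grasp point (between the pads) lies 147 mm ahead of it; y points along the fingers, z is the direction in which the jaws open and shut, and the axes are right-handed (so a half turn about y gives the same grasp; the last joint's range is limited). The gripper opens to 88 mm and grips with 3 to 60 N. Pads are 18 mm wide; open, the fingers measure 123 mm over their backs; the gripper's body (75 mm by 187 mm) begins 45 mm behind the grasp point.
Start: joints at [1.203, 0.689, -0.195, 1.565, 0.157, 0.902, -0.215], TCP at [0.244, -0.575, 0.405] pointing down, gripper open.
Joint ranges: [-3.01, 3.01], [-0.46, 2.08], [-1.47, 1.51], [0.13, 2.56], [-1, 4.14], [0.04, 2.09], [-2.66, 2.66]. Speed limits (rad/s): [2.57, 2.57, 3.14, 3.14, 3.14, 3.14, 3.14].

### API

Orientations are given as a unit quaternion [x, y, z, w].
In Python, from plant import r gives the robot as it stands.
- The arm moves only by the tool arm_command, never from a script. Its argument "deltas" is a list of rows, each an object of numbers: "dx", "dy", "dz": the shift along the tool's x, y, z each as a share of 1000 mm, from -1 to 1; "wx", "wy", "wz": the turn, a rotation vector about the tool's x, y, z each as a share of 45 degrees, from -1 to 1. In form: [{"dx": .., "dy": .., "dz": .., "wx": .., "wy": .., "wz": ..}, ...]. A call has exactly 5 rows; each row is the pose to reach, as a shift and turn from the pose commanded when the call began, along the tool's axes at that moment; what a row does not reach only later rows make up. A row lasts 1/10 s, in which the tool goes at most 50 mm and 8.59 degrees, less where a joint would pass 70% of its speed; a pose out of reach is approached as far as the arm can. A call with a number of a shift or a turn outside -1 to 1 is refused whole. A call with a gripper value outside its range is refused whole. "claw" is the opening, from -1 (shut) to 1 (fully open), set as the call begins (left out, the last holds). The fingers move at their own pace and stop on an object; "grip_force" is the grip in N (left out, the last holds). Time passes only in rows, so rows that repeat a pose let the fingers close, or fill a call up. It gives the time, the measured TCP pose, the force and the opening at its end, in the units of the state.
- r.get_state(): the state, without advancing time (a new reading comes with each control period).
- r.snapshot(name): name is "scene" or "top"; returns the picture (420x560x3 uint8, red, green, blue); there is no depth.
- r.get_calibration(name): a dict with "vertical_fov" (degrees; the focal length in pixels is half the picture's height over the tangent of half this angle, whatever the lens; pixels are square), "cx", "cy" (the principal point, pixels), "k1" (the pictures are not rectified: a ray, as slopes to the right and down, at radius r is drawn at 1 + k1 r^2 times it, then the intrinsics apply), "R" (3x3) and "t" (3): a world point X has camera coordinates R X + t. Camera axes: x right, y down, z forward; pixel columns grow to the right and rows downward; lengths in m; the calibration is good to about 2 mm. A picture is of the moment at which its call begins. get_calibration takes no time and is no camera call.
- r.finish_job(): hands the job in, once; it reports no verdict.
The state is a dict: "clock": time; "q": joint angles; "qd": joint speeds; "joint_torque": joint torques, N m; "tool_pos": TCP position; "eef_rot": TCP orientation; "contact_force": force on the tool from outside, world axes, zero at the start; "moment": the same for the moment, N m; "opening": opening from 0.0 (shut) to 1.0 (fully open).
Only numpy, scipy, OpenCV 4.12 (cv2) and the standard library are available. Lean on these libraries where they do the work, as an engineer would, in place of code of your own. Each camera call takes 0.05 s, during which the arm holds its last target.

### The job

Check the shoulder length of the pin with the broad, ringed round head in the bench gauge. First tilt the gauge's readout panel up by its tongue to about 45 degrees and leave it there, so that it can be read while your hand is busy; then take that pin from the wooden rack, leaving the other two in it, and put it upright, nose down, into the bore of the gauge's anvil. Press it down against the sprung probe until its shoulder sits fully home on the anvil, and finish holding it there with your fingers, with a steady, moderate push, without letting go.

Things in the scene. Friction and masses are not known exactly. Their poses are not given: they have to be found in the camera images.
- round_pin_head (a point): Centre of the head of the pin to be gauged (a loose turned steel pin, 0.2 kg, standing nose down in one of the three holes of the rack). Head: cylinder, 30 mm diameter, 40 mm high, with fine grip rings round it and a flat top with a small centre mark; this point is 20 mm above the flat shoulder and 20 mm below the top. Below the shoulder is the nose, 16 mm diameter, 25 mm long, chamfered at its end. z points along the pin from nose to head
- round_pin: The same pin; origin on its axis at the shoulder (20 mm below the centre of the head), z from nose to head
- hex_pin_head (a point): Centre of the head (20 mm above the shoulder, 20 mm below the top) of a second steel pin, to be left in the rack: hexagonal head 24 mm across the flats on a 30 mm round collar 6 mm thick, same nose
- slim_pin_head (a point): Centre of the head (20 mm above the shoulder, 20 mm below the top) of a third steel pin, to be left in the rack: slim round head of 18 mm diameter on a 29 mm round collar 5 mm thick, same nose
- rack: Fixed wooden block 220 x 62 x 34 mm with three vertical 19 mm through holes in a row along its x axis, 75 mm apart, the middle one at its centre; origin at the centre of the underside. Each pin hangs in a hole with its shoulder on the block's top, so it must be lifted more than 25 mm to come out
- gauge: The bench gauge: a grey cast base 160 x 260 x 18 mm that is fixed to the bench; origin at the centre of its underside, z up, y along its long side. At y = +80 mm stands the anvil tower (85 mm high), at y = -60 mm the readout, whose grey housing is 76 x 104 mm and 47 mm high
- anvil: The gauge's hard stop: a ground steel plate 56 x 58 x 12 mm on the tower, fixed, level, with its top face 85 mm above the bench; origin at the centre of its underside, 12 mm below the bore's mouth
- bore_mouth (a point): Centre of the mouth of the anvil's vertical through bore (19 mm diameter, chamfered by 1.5 mm) in the plate's top face. When the pin is home its shoulder lies on this face, the centre of its head 20 mm above this point
- plunger (a joint): Travel of the sprung probe below the bore, in m: 0 when free (its flat 13 mm tip is then 15 mm below the bore's mouth), growing as it is pressed down, end of its range 0.014. Its spring pushes up with 5 N at 0 and 0.6 N more for each mm. The pin's nose meets it when the shoulder is still 10 mm above the anvil; the pin's weight does not press it in; home means 0.010 (11 N).
- readout (a joint): Angle of the readout panel, in rad: 0 lying flat on its housing (starts between 0 and 0.15), growing as its far edge (the +x side of the gauge) is raised so that its screen turns to face the robot side (-x); end of its range 1.45. The friction hinge (0.3 N m) leaves it wherever it is let go
- readout_hinge (a point): Middle of the panel's hinge axis, which runs along the gauge's y axis at the panel's near (-x) edge, 53 mm above the bench. The panel is 110 mm wide (along the hinge), 12 mm thick, and reaches from 5 to 88 mm from the axis
- readout_tongue (a point): Point to grip on the grey lifting tongue at the middle of the panel's far edge, 109 mm from the hinge axis. The tongue is 15 mm wide (along the hinge), 8 mm thick and stands out 31 mm beyond the panel's edge (its end is 119 mm from the axis); below it is free space down to the base, 18 mm above the bench. It can be pinched across its 15 mm width from above. x points from the hinge out along the panel, z out of the screen
Not all that is in view belongs to the job. What is shaped like the round_pin but green or turquoise is not meant.

How it is judged:
On the way, in this order (a step that is already met when the one before it is completed fails the run):
1. the readout panel has been tilted up to 45 degrees, give or take 10, and let go there, with the round-headed pin still in the rack (value of joint readout between 0.611 and 0.96 rad and contact force between the fingers and gauge below 0.1 N and distance of round_pin_head from where it was at the start of the episode below 0.02 m), for 0.3 s.
2. the round-headed pin stands in the bore, upright, and has met the sprung probe or is about to, not yet home (horizontal distance between round_pin_head and bore_mouth below 0.004 m and z of round_pin_head in the frame of bore_mouth below 0.036 m and angle between round_pin_head's own z axis and vertical below 0.12 rad).
3. the pin is pressed home: its shoulder on the anvil, the probe pressed in (value of joint plunger above 0.0085 m and z of round_pin_head in the frame of bore_mouth below 0.0215 m and contact force between round_pin and anvil above 1.5 N), for 0.2 s.
At the end, for the whole second after the job is handed in: Fingers hold the round-headed pin still, upright (3 deg) and home in the bore (shoulder within 1.5 mm of the anvil, probe pressed in 8.5 mm or more), pressing on the anvil with 1.5 to 40 N besides the spring; readout at 45 deg, +-10; the other two pins within 15 mm of their places (all of step 3 and horizontal distance between round_pin_head and bore_mouth below 0.004 m and angle between round_pin_head's own z axis and vertical below 0.06 rad and contact force between round_pin and anvil below 40 N and contact force between the fingers and round_pin above 3 N and linear speed of round_pin below 0.01 m/s and value of joint readout between 0.611 and 0.96 rad and distance of each of hex_pin_head, slim_pin_head from where it was at the start of the episode below 0.015 m); the arm keeps its last pose, push and grip.
It fails at once if one of the other two pins is pulled out of the rack (distance of any of hex_pin_head, slim_pin_head from where it was at the start of the episode above 0.025 m).
It fails at once if the anvil is pressed with more than 80 N (contact force between round_pin and anvil above 80 N).
It also fails if it takes over 58 s, if anything falls off the work surface, if the arm or the gripper's body presses on something with over 40 N, if the wrist force passes 120 N, or if a joint passes its speed limit or range.

## Working session

There is one attempt and no reset: what is moved stays moved. The work goes in short steps, Python scripts to look and compute and a tool call to move; the robot and the scene stay as the last step left them, time stands still between calls to the robot, and variables do not carry over. Pictures are saved under pics/ and viewed, and the job is handed in when it is done.

Besides the shell and the picture viewer there is one more tool, called after "Emit:" as name([rows], argument=value, ...), one row to a line, values as JSON. arm_command: Moves the arm, as the interface text tells. Shift numbers are shares of 1000 mm and turn numbers shares of 45 degrees, none past 1 either way. Its arguments: {"type":"object","properties":{"deltas":{"type":"array","items":{"type":"object","properties":{"dx":{"type":"number","minimum":-1,"maximum":1},"dy":{"type":"number","minimum":-1,"maximum":1},"dz":{"type":"number","minimum":-1,"maximum":1},"wx":{"type":"number","minimum":-1,"maximum":1},"wy":{"type":"number","minimum":-1,"maximum":1},"wz":{"type":"number","minimum":-1,"maximum":1}}}},"claw":{"type":"number"},"grip_force":{"type":"number"}},"required":["deltas"]}

```bash
ls; mkdir -p pics; python3 - <<'E'
from plant import r
import cv2, numpy as np
for n in ("scene","top"):
    im=r.snapshot(n); cv2.imwrite(f"pics/{n}0.png",im[:,:,::-1])
    print(n,r.get_calibration(n))
print(r.get_state())
E
```

```text
pics
scene {'vertical_fov': 44.20837703386544, 'cx': 281.6449963291473, 'cy': 205.01052223699944, 'k1': -0.030907549580368, 'R': array([[-0.55824567, -0.82965879,  0.00529738],
       [-0.47756142,  0.3160986 , -0.81976629],
       [ 0.67845182, -0.4601608 , -0.5726737 ]]), 't': array([0.39730919, 0.27643526, 0.74285066])}
top {'vertical_fov': 50.257394689608006, 'cx': 283.0758651976542, 'cy': 204.64561915639584, 'k1': -0.05505291537989403, 'R': array([[-0.01210886, -0.99971454,  0.02059656],
       [-0.98600519,  0.00851256, -0.16649713],
       [ 0.16627428, -0.02232441, -0.9858268 ]]), 't': array([0.11365934, 0.5422822 , 0.90101965])}
{'clock': 0.1, 'q': array([ 1.20283613,  0.68990889, -0.19452454,  1.56624346,  0.15729176,
        0.90251103, -0.21508596]), 'qd': array([-0.0010756 , -0.00256848,  0.00014882, -0.00303163,  0.00064796,
        0.00047321, -0.00031048]), 'joint_torque': array([-3.05269896e-03, -5.28501642e+01, -1.27116367e+00, -1.53837651e+01,
       -5.24597545e-02,  1.99607057e-03,  4.41553414e-05]), 'tool_pos': array([ 0.24426313, -0.57496744,  0.40398373]), 'eef_rot': array([-0.14127902,  0.69345401, -0.69230856,  0.14096321]), 'contact_force': array([-0.57233184,  0.73214206,  0.41979172]), 'moment': array([-0.00945405, -0.01312562,  0.04159743]), 'opening': 0.9993075103376335}
```

View pics/scene0.png

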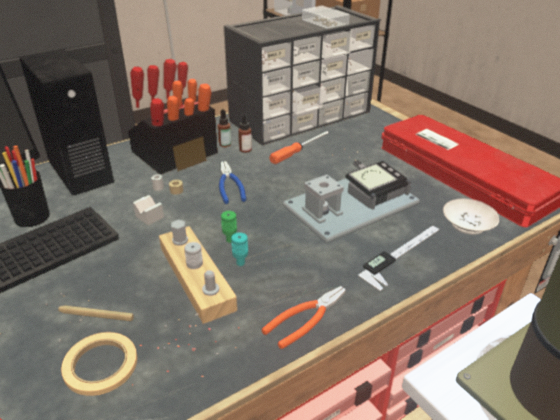

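View pics/top0.png

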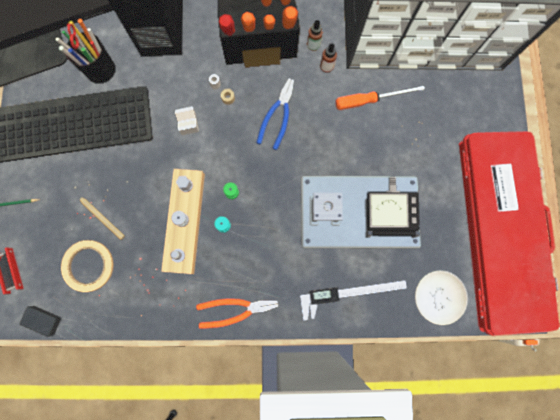

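```bash
python3 - <<'E'
import cv2
t=cv2.imread("pics/top0.png"); s=cv2.imread("pics/scene0.png")
def c(im,x0,y0,x1,y1,n,f):
    cv2.imwrite(n,cv2.resize(im[y0:y1,x0:x1],None,fx=f,fy=f,interpolation=cv2.INTER_CUBIC))
c(t,290,165,430,260,"pics/c1.png",5.5)
c(t,150,160,250,280,"pics/c2.png",5)
c(s,145,200,265,320,"pics/c3.png",5)
c(s,280,150,430,240,"pics/c4.png",5)
E
```

```text
(no output)
```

View pics/c1.png

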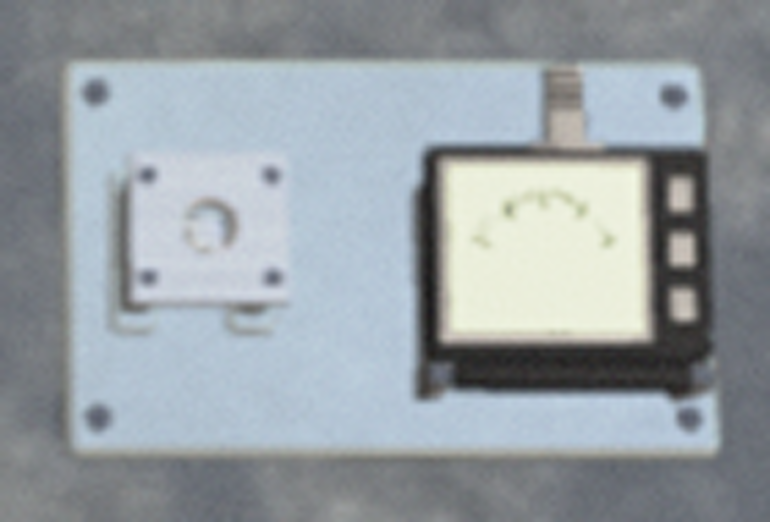

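View pics/c2.png

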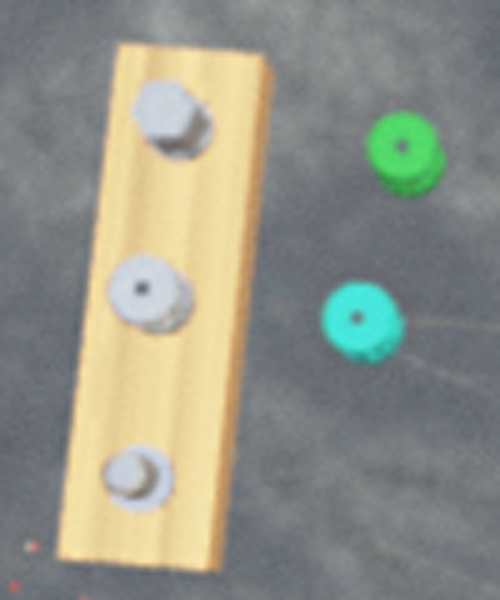

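View pics/c3.png

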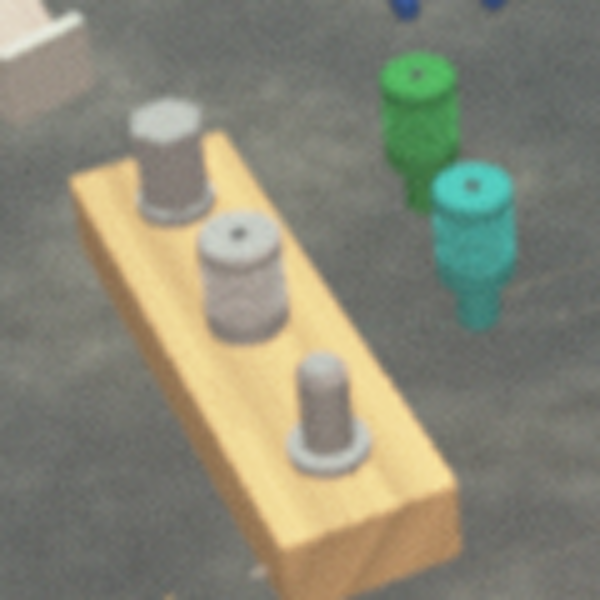

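View pics/c4.png

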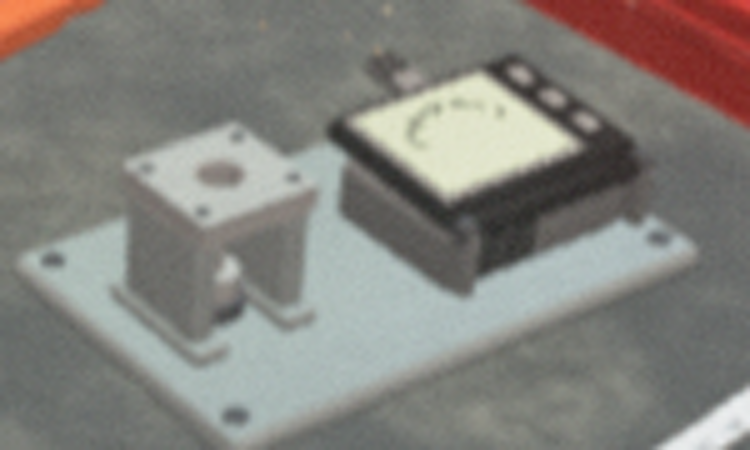

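```bash
cat > h.py <<'E'
from plant import r
import numpy as np, cv2
from scipy.spatial.transform import Rotation as Ro
def cal(n):
    c=r.get_calibration(n); f=210/np.tan(np.radians(c["vertical_fov"])/2)
    return c,f
def ray(n,p):
    c,f=cal(n); d=(np.array(p,float)-[c["cx"],c["cy"]])/f
    u=d.copy()
    for _ in range(20): u=d/(1+c["k1"]*(u@u))
    R=np.array(c["R"]);t=np.array(c["t"])
    v=R.T@np.array([u[0],u[1],1]); return -R.T@t, v/np.linalg.norm(v)
def onz(n,p,z):
    o,v=ray(n,p); return o+v*(z-o[2])/v[2]
def tri(pt,ps):
    A=np.zeros((3,3));b=np.zeros(3)
    for n,p in(("top",pt),("scene",ps)):
        o,v=ray(n,p);M=np.eye(3)-np.outer(v,v);A+=M;b+=M@o
    return np.linalg.solve(A,b)
def proj(n,X):
    c,f=cal(n);x=np.array(c["R"])@X+c["t"];u=x[:2]/x[2]
    return u*(1+c["k1"]*(u@u))*f+[c["cx"],c["cy"]]
def snap(n,name):
    im=r.snapshot(n)[:,:,::-1].copy(); cv2.imwrite("pics/"+name,im); return im
E
python3 - <<'E'
from h import *
np.set_printoptions(precision=4,suppress=True)
T1=lambda x,y:((x+.5)/5.5-.5+290,(y+.5)/5.5-.5+165)
T2=lambda x,y:((x+.5)/5-.5+150,(y+.5)/5-.5+160)
S3=lambda x,y:((x+.5)/5-.5+145,(y+.5)/5-.5+200)
S4=lambda x,y:((x+.5)/5-.5+280,(y+.5)/5-.5+150)
print("base",*[onz("top",T1(*p),.018) for p in[(68,62),(700,62),(718,455),(72,453)]],sep="\n")
print("screws t",*[onz("top",T1(*p),.085) for p in[(148,175),(271,175),(272,278),(149,278)]],sep="\n")
print("screws s",*[onz("scene",S4(*p),.085) for p in[(147,168),(238,137),(293,178),(203,211)]],sep="\n")
print("bore",onz("top",T1(210,227),.085),onz("scene",S4(220,174),.085),tri(T1(210,227),S4(220,174)))
print("pin",onz("top",T2(142,288),.074),onz("scene",S3(239,233),.074),tri(T2(142,288),S3(239,233)))
print("hex",onz("top",T2(170,112),.074),onz("scene",S3(166,119),.074))
print("slim",onz("top",T2(128,474),.074),onz("scene",S3(323,367),.074))
print("tongue",*[onz("top",T1(*p),.055) for p in[(545,70),(582,70),(546,148),(585,148)]],sep="\n")
# tongue triangulate end (scene ~ (370,60)..)
print("hinge",*[onz("top",T1(*p),.053) for p in[(430,375),(700,372)]],sep="\n")
print("paneltop",*[onz("top",T1(*p),.059) for p in[(430,150),(705,150),(710,355),(432,355)]],sep="\n")
E
```

```text
base
[0.6116 0.0652 0.018 ]
[ 0.6101 -0.1905  0.018 ]
[ 0.4517 -0.1879  0.018 ]
[0.4557 0.0666 0.018 ]
screws t
[0.5529 0.0409 0.085 ]
[ 0.5526 -0.0047  0.085 ]
[ 0.5141 -0.0038  0.085 ]
[0.5145 0.0415 0.085 ]
screws s
[0.5526 0.0406 0.085 ]
[ 0.551  -0.0051  0.085 ]
[ 0.514  -0.0042  0.085 ]
[0.5148 0.0409 0.085 ]
bore [0.5333 0.0185 0.085 ] [0.5327 0.0186 0.085 ] [0.5332 0.0183 0.0846]
pin [0.5144 0.3224 0.074 ] [0.5139 0.3213 0.074 ] [0.514  0.3218 0.0744]
hex [0.5875 0.3129 0.074 ] [0.5889 0.3147 0.074 ]
slim [0.4392 0.3262 0.074 ] [0.4364 0.3287 0.074 ]
tongue
[ 0.5986 -0.1171  0.055 ]
[ 0.5985 -0.1315  0.055 ]
[ 0.5679 -0.1158  0.055 ]
[ 0.5678 -0.131   0.055 ]
hinge
[ 0.481  -0.0675  0.053 ]
[ 0.481  -0.1712  0.053 ]
paneltop
[ 0.5666 -0.0699  0.059 ]
[ 0.5659 -0.1765  0.059 ]
[ 0.4868 -0.1735  0.059 ]
[ 0.488  -0.0673  0.059 ]
```

```bash
python3 - <<'E'
from h import *
np.set_printoptions(precision=4,suppress=True)
T1=lambda x,y:((x+.5)/5.5-.5+290,(y+.5)/5.5-.5+165)
T2=lambda x,y:((x+.5)/5-.5+150,(y+.5)/5-.5+160)
S4=lambda x,y:((x+.5)/5-.5+280,(y+.5)/5-.5+150)
for a,b in [((430,150),(333,128)),((705,150),(512,55)),((710,355),(640,150)),((432,352),(455,218))]: print("panel",tri(T1(*a),S4(*b)))
print("turq",onz("top",T2(357,318),.065),"green",onz("top",T2(402,146),.065))
for n in("top","scene"):
    c=r.get_calibration(n);print(n,-np.array(c["R"]).T@c["t"])
s=r.get_state();print(Ro.from_quat(s["eef_rot"]).as_matrix())
for a in(0,.05,.1,.15):
    for d in (90,119): print(a,d,proj("scene",np.array([.479+d*1e-3*np.cos(a),-.1235,.053+d*1e-3*np.sin(a)])), proj("top",np.array([.479+d*1e-3*np.cos(a),-.1235,.053+d*1e-3*np.sin(a)])))
im=cv2.imread("pics/scene0.png");cv2.imwrite("pics/c5.png",cv2.resize(im[150:200,335:415],None,fx=10,fy=10,interpolation=cv2.INTER_CUBIC))
E
```

```text
panel [ 0.5661 -0.0703  0.0595]
panel [ 0.565  -0.1751  0.0633]
panel [ 0.4864 -0.1766  0.0532]
panel [ 0.4881 -0.0695  0.0561]
turq [0.5025 0.236  0.065 ] green [0.5742 0.2182 0.065 ]
top [0.3863 0.1291 0.9762]
scene [-0.1502  0.5841  0.6499]
[[-0.9203 -0.0008  0.3911]
 [-0.3911  0.0015 -0.9203]
 [ 0.0001 -1.     -0.0017]]
0 90 [363.2047 170.2322] [392.1748 191.1428]
0 119 [354.7293 164.7217] [391.4454 177.7968]
0.05 90 [363.4296 168.5244] [392.7313 190.7771]
0.05 119 [354.9967 162.4834] [392.1734 177.2327]
0.1 90 [363.7222 166.8563] [393.2972 190.514 ]
0.1 119 [355.351  160.2927] [392.9163 176.8008]
0.15 90 [364.0823 165.2319] [393.8715 190.3554]
0.15 119 [355.7924 158.1543] [393.6725 176.5047]
```

View pics/c5.png

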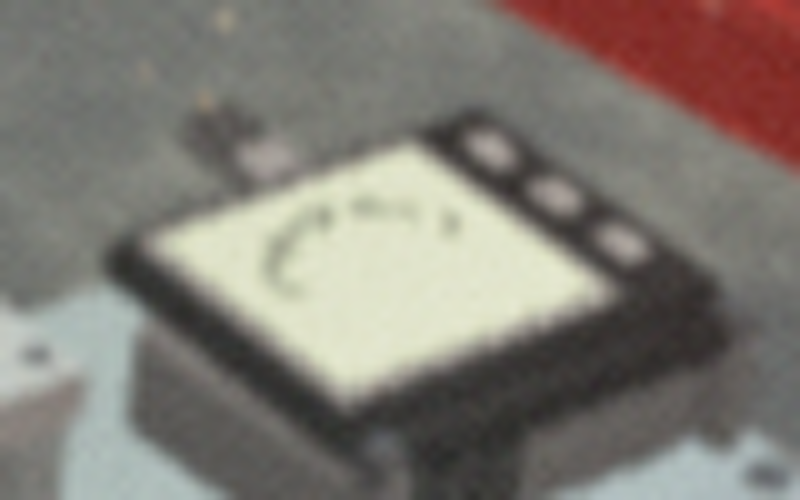

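Emit:
arm_command([
  {"dx":-0.025,"dy":0.005,"dz":-0.014,"wy":0.1},
  {"dx":-0.06,"dy":0.015,"dz":-0.035,"wy":0.2},
  {"dx":-0.1,"dy":0.025,"dz":-0.057,"wy":0.3},
  {"dx":-0.14,"dy":0.035,"dz":-0.08,"wy":0.4},
  {"dx":-0.18,"dy":0.045,"dz":-0.103,"wy":0.52},
], claw=0.1, grip_force=20)

```text
invalid input at $.deltas[0]: expected keys dx, dy, dz, wx, wy, wz
```

```bash
cat >> h.py <<'E'
def down(yaw,pitch=0):
    # jaw (z) along -(gauge y) at yaw; pitch>0: panel-like tilt raising far side; tool dir = -screen normal
    xg=np.array([np.cos(yaw),np.sin(yaw),0]);yg=np.array([-np.sin(yaw),np.cos(yaw),0])
    n=-np.sin(pitch)*xg+np.array([0,0,np.cos(pitch)])
    y=-n; z=-yg; x=np.cross(y,z); return np.column_stack([x,y,z])
def delta(pos,R):
    s=r.get_state();Rc=Ro.from_quat(s["eef_rot"]).as_matrix()
    d=Rc.T@(np.array(pos)-s["tool_pos"]); w=Ro.from_matrix(Rc.T@R).as_rotvec()/np.radians(45)
    print("t",s["clock"],"pos",s["tool_pos"].round(4),"F",s["contact_force"].round(2),"open",round(s["opening"],3),"q",s["q"].round(2))
    print("delta",d.round(4),"w",w.round(4))
E
python3 -c "
from h import *
delta([.588,-.1235,.27],down(-.01))"
```

```text
t 0.1 pos [ 0.2443 -0.575   0.404 ] F [-0.57  0.73  0.42] open 0.999 q [ 1.2   0.69 -0.19  1.57  0.16  0.9  -0.22]
delta [-0.4929  0.1344 -0.2808] w [0.0021 0.5244 0.0006]
```

Emit:
arm_command([
  {"dx":-0.025,"dy":0.005,"dz":-0.014,"wx":0,"wy":0.1,"wz":0},
  {"dx":-0.06,"dy":0.015,"dz":-0.035,"wx":0,"wy":0.2,"wz":0},
  {"dx":-0.1,"dy":0.025,"dz":-0.057,"wx":0,"wy":0.3,"wz":0},
  {"dx":-0.14,"dy":0.035,"dz":-0.08,"wx":0,"wy":0.4,"wz":0},
  {"dx":-0.18,"dy":0.045,"dz":-0.103,"wx":0,"wy":0.52,"wz":0},
], claw=0.1, grip_force=20)

```text
clock: 0.6
tool_pos: [0.3705, -0.4085, 0.3592]
eef_rot: [0.004, 0.707, -0.707, -0.004]
contact_force: [0.6, 0.2, -0.5]
opening: 0.573
```

```bash
python3 -c "
from h import *
delta([.588,-.1235,.27],down(-.01))"
```

```text
t 0.6 pos [ 0.3705 -0.4085  0.3592] F [ 0.56  0.23 -0.49] open 0.573 q [ 0.78  0.65 -0.05  1.84  0.05  0.65 -0.88]
delta [-0.2144  0.0892 -0.2873] w [ 0.0004 -0.0009  0.0001]
```

Emit:
arm_command([
  {"dx":-0.025,"dy":0.01,"dz":-0.033,"wx":0,"wy":0,"wz":0},
  {"dx":-0.05,"dy":0.02,"dz":-0.067,"wx":0,"wy":0,"wz":0},
  {"dx":-0.075,"dy":0.03,"dz":-0.1,"wx":0,"wy":0,"wz":0},
  {"dx":-0.1,"dy":0.04,"dz":-0.134,"wx":0,"wy":0,"wz":0},
  {"dx":-0.125,"dy":0.05,"dz":-0.168,"wx":0,"wy":0,"wz":0},
])

```text
clock: 1.1
tool_pos: [0.4967, -0.2413, 0.3091]
eef_rot: [0.002, 0.707, -0.707, -0.003]
contact_force: [-0.0, 0.6, -0.0]
opening: 0.549
```

Emit:
arm_command([
  {"dx":-0.025,"dy":0.01,"dz":-0.033,"wx":0,"wy":0,"wz":0},
  {"dx":-0.05,"dy":0.02,"dz":-0.067,"wx":0,"wy":0,"wz":0},
  {"dx":-0.075,"dy":0.03,"dz":-0.1,"wx":0,"wy":0,"wz":0},
  {"dx":-0.089,"dy":0.039,"dz":-0.119,"wx":0,"wy":0,"wz":0},
  {"dx":-0.089,"dy":0.039,"dz":-0.119,"wx":0,"wy":0,"wz":0},
])

```text
clock: 1.6
tool_pos: [0.5874, -0.1194, 0.2691]
eef_rot: [-0.0, 0.708, -0.706, 0.0]
contact_force: [-0.2, 0.4, -0.4]
opening: 0.549
```

```bash
python3 -c "
from h import *
snap('top','t1.png');snap('scene','s1.png')
delta([.588,-.1235,.2087],down(-.01))"
```

```text
t 1.7 pos [ 0.5853 -0.1247  0.2703] F [-0.75 -1.22 -0.67] open 0.549 q [ 0.11  0.84  0.04  1.76 -0.05  0.55 -1.39]
delta [-0.0028  0.0616 -0.0012] w [-0.0008  0.0051  0.002 ]
```

View pics/t1.png

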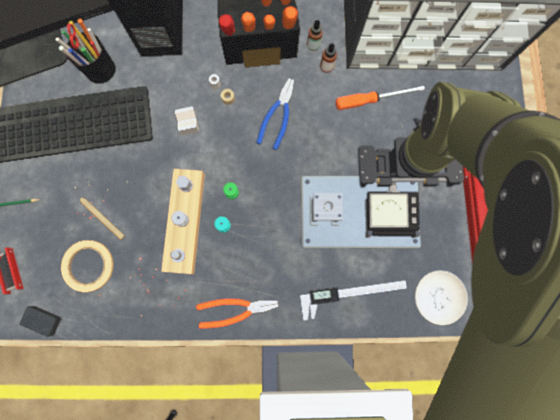

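View pics/s1.png

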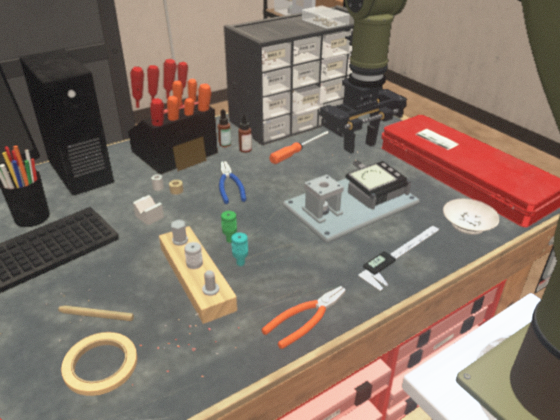

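Emit:
arm_command([
  {"dx":-0.002,"dy":0.015,"dz":-0.001,"wx":0,"wy":0.005,"wz":0},
  {"dx":-0.003,"dy":0.03,"dz":-0.001,"wx":0,"wy":0.005,"wz":0},
  {"dx":-0.003,"dy":0.045,"dz":-0.001,"wx":0,"wy":0.005,"wz":0},
  {"dx":-0.003,"dy":0.061,"dz":-0.001,"wx":0,"wy":0.005,"wz":0},
  {"dx":-0.003,"dy":0.061,"dz":-0.001,"wx":0,"wy":0.005,"wz":0},
])

```text
clock: 2.2
tool_pos: [0.5874, -0.1236, 0.2068]
eef_rot: [0.002, 0.707, -0.707, -0.006]
contact_force: [-0.4, -0.6, 0.7]
opening: 0.55
```

```bash
python3 -c "
from h import *
t=snap('top','t2.png');s=snap('scene','s2.png')
delta([.588,-.1235,.2087],down(-.01))
a=cv2.resize(t[130:250,340:480],(560,480),interpolation=cv2.INTER_CUBIC)
b=cv2.resize(s[90:220,310:430],(443,480),interpolation=cv2.INTER_CUBIC)
cv2.imwrite('pics/a2.png',a);cv2.imwrite('pics/b2.png',b)"
```

```text
t 2.3 pos [ 0.5885 -0.1236  0.209 ] F [0.25 0.57 0.45] open 0.55 q [ 0.11  0.94  0.03  1.77 -0.06  0.44 -1.4 ]
delta [ 0.0005  0.0003 -0.0001] w [ 0.0001 -0.001   0.0016]
```

View pics/b2.png

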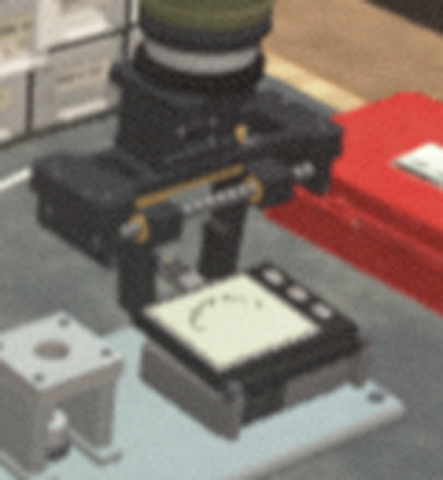

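View pics/a2.png

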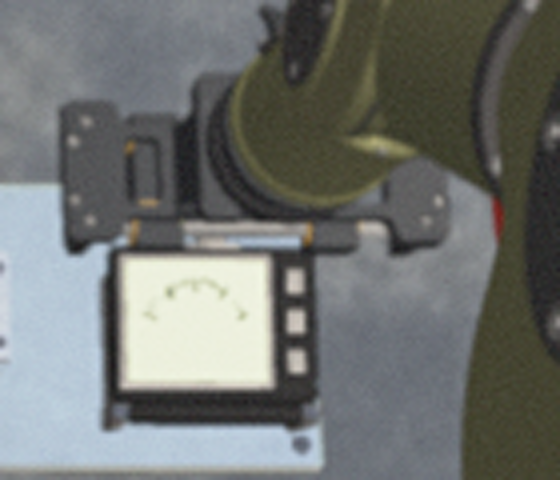

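Fingers straddle the tongue (scene view, tongue between the fingers). Close.

Emit:
arm_command([
  {"dx":0,"dy":0,"dz":0,"wx":0,"wy":0,"wz":0},
  {"dx":0,"dy":0,"dz":0,"wx":0,"wy":0,"wz":0},
  {"dx":0,"dy":0,"dz":0,"wx":0,"wy":0,"wz":0},
  {"dx":0,"dy":0,"dz":0,"wx":0,"wy":0,"wz":0},
  {"dx":0,"dy":0,"dz":0,"wx":0,"wy":0,"wz":0},
], claw=-1, grip_force=20)

```text
clock: 2.8
tool_pos: [0.5888, -0.1234, 0.2101]
eef_rot: [0.004, 0.707, -0.707, -0.003]
contact_force: [0.3, 0.5, 2.7]
opening: 0.165
```

```bash
python3 -c "
from h import *
# arc: panel a0=.08 -> .80; relative tool poses (in current tool frame)
H=np.array([.479,-.1235,.053]);a0=.08
R0=down(-.01);G0=H+.109*np.array([np.cos(a0),0,np.sin(a0)]);P0=G0-.147*R0[:,1]
delta(P0,R0)
for k in range(1,11):
    a=a0+(.80-a0)*k/10
    G=H+.109*np.array([np.cos(a),0,np.sin(a)]);R=down(-.01,(a-a0));P=G-.147*R[:,1]
    print(round(a,3),(R0.T@(P-P0)).round(4),(Ro.from_matrix(R0.T@R).as_rotvec()/np.radians(45)).round(3),P.round(3))
"
```

```text
t 2.8 pos [ 0.5888 -0.1234  0.2101] F [0.27 0.53 2.66] open 0.165 q [ 0.11  0.93  0.03  1.77 -0.06  0.44 -1.4 ]
delta [0.0012 0.0014 0.0002] w [ 0.     -0.0005 -0.0008]
0.152 [ 0.0115 -0.0074  0.    ] [0.    0.    0.092] [ 0.576 -0.123  0.216]
0.224 [ 0.0235 -0.014   0.    ] [-0.    -0.     0.183] [ 0.564 -0.123  0.223]
0.296 [ 0.0359 -0.0197  0.    ] [-0.     0.     0.275] [ 0.552 -0.123  0.228]
0.368 [ 0.0487 -0.0244  0.0001] [-0.     0.     0.367] [ 0.539 -0.123  0.233]
0.44 [ 0.0618 -0.0283  0.0001] [0.    0.    0.458] [ 0.526 -0.123  0.237]
0.512 [ 0.0752 -0.0312  0.0001] [-0.    0.    0.55] [ 0.512 -0.123  0.24 ]
0.584 [ 0.0887 -0.0331  0.0002] [-0.     0.     0.642] [ 0.499 -0.123  0.242]
0.656 [ 0.1023 -0.0341  0.0002] [-0.     0.     0.733] [ 0.485 -0.123  0.243]
0.728 [ 0.116  -0.034   0.0003] [-0.     0.     0.825] [ 0.472 -0.123  0.243]
0.8 [ 0.1296 -0.033   0.0003] [-0.     0.     0.917] [ 0.458 -0.123  0.242]
```

Emit:
arm_command([
  {"dx":0.0115,"dy":-0.0074,"dz":0,"wx":0,"wy":0,"wz":0.092},
  {"dx":0.0235,"dy":-0.014,"dz":0,"wx":0,"wy":0,"wz":0.183},
  {"dx":0.036,"dy":-0.0197,"dz":0,"wx":0,"wy":0,"wz":0.275},
  {"dx":0.0487,"dy":-0.0244,"dz":0,"wx":0,"wy":0,"wz":0.367},
  {"dx":0.0618,"dy":-0.0283,"dz":0,"wx":0,"wy":0,"wz":0.458},
])

```text
clock: 3.3
tool_pos: [0.5434, -0.1243, 0.2419]
eef_rot: [0.077, 0.702, -0.701, 0.103]
contact_force: [-7.5, 9.6, -9.1]
opening: 0.17
```

```bash
python3 -c "
from h import *
delta([.526,-.1235,.237],down(-.01,.36))"
```

```text
t 3.3 pos [ 0.5434 -0.1243  0.2419] F [-7.46  9.58 -9.11] open 0.17 q [ 0.2   0.83 -0.07  2.01  0.19  0.05 -1.56]
delta [ 0.0181  0.0004 -0.0014] w [0.0138 0.0569 0.1328]
```

```bash
python3 -c "
from h import *
np.set_printoptions(precision=4,suppress=True)
s=r.get_state();Rc=Ro.from_quat(s['eef_rot']).as_matrix();P0=s['tool_pos']
G0=P0+.147*Rc[:,1];print(G0)
H=np.array([.479,-.1235,.053]);v=G0-H;a0=np.arctan2(v[2],v[0]);rr=np.hypot(v[0],v[2]);print(a0,rr,Rc)
for k in range(1,11):
    a=a0+(.80-a0)*k/10
    p=.3*(1-k/5) if k<5 else 0
    G=H+.109*np.array([np.cos(a),0,np.sin(a)]);R=down(-.01,p);P=G-.147*R[:,1]
    print(round(a,3),(Rc.T@(P-P0)).round(4),(Ro.from_matrix(Rc.T@R).as_rotvec()/np.radians(45)).round(3),P.round(3))
"
```

```text
[ 0.5806 -0.1234  0.0997]
0.43093739907709416 0.11179938253627676 [[-0.9669  0.2528  0.0358]
 [-0.0355  0.0059 -0.9994]
 [-0.2528 -0.9675  0.0032]]
0.468 [ 0.0012 -0.0034 -0.0012] [ 0.01   0.058 -0.02 ] [ 0.541 -0.123  0.245]
0.505 [-0.0067 -0.007  -0.0008] [ 0.009  0.058 -0.096] [ 0.548 -0.123  0.25 ]
0.542 [-0.0144 -0.0099 -0.0005] [ 0.007  0.058 -0.173] [ 0.555 -0.123  0.255]
0.579 [-0.0219 -0.0123 -0.0002] [ 0.005  0.058 -0.249] [ 0.561 -0.123  0.259]
0.615 [-0.0291 -0.0141  0.0002] [ 0.003  0.059 -0.325] [ 0.568 -0.124  0.263]
0.652 [-0.0276 -0.0178  0.0001] [ 0.003  0.059 -0.325] [ 0.566 -0.124  0.266]
0.689 [-0.026  -0.0215  0.    ] [ 0.003  0.059 -0.325] [ 0.563 -0.124  0.269]
0.726 [-0.0242 -0.0251 -0.0001] [ 0.003  0.059 -0.325] [ 0.561 -0.124  0.272]
0.763 [-0.0223 -0.0287 -0.0001] [ 0.003  0.059 -0.325] [ 0.558 -0.124  0.275]
0.8 [-0.0203 -0.0322 -0.0002] [ 0.003  0.059 -0.325] [ 0.555 -0.124  0.278]
```

Emit:
arm_command([
  {"dx":0.001,"dy":-0.003,"dz":-0.001,"wx":0.01,"wy":0.03,"wz":-0.02},
  {"dx":-0.006,"dy":-0.007,"dz":-0.001,"wx":0.01,"wy":0.058,"wz":-0.096},
  {"dx":-0.0144,"dy":-0.01,"dz":0,"wx":0.007,"wy":0.058,"wz":-0.173},
  {"dx":-0.022,"dy":-0.0123,"dz":0,"wx":0.005,"wy":0.058,"wz":-0.249},
  {"dx":-0.022,"dy":-0.0123,"dz":0,"wx":0.005,"wy":0.058,"wz":-0.249},
], grip_force=12)

```text
clock: 3.8
tool_pos: [0.5658, -0.1231, 0.2604]
eef_rot: [-0.027, -0.706, 0.707, -0.021]
contact_force: [-4.5, 7.6, 0.3]
opening: 0.166
```

```bash
cat > arc.py <<'E'
from h import *
import sys
np.set_printoptions(precision=4,suppress=True)
s=r.get_state();Rc=Ro.from_quat(s['eef_rot']).as_matrix();P0=s['tool_pos']
G0=P0+.147*Rc[:,1];print(G0,"F",s["contact_force"],"open",s["opening"],"q",s["q"],"moment",s["moment"])
H=np.array([.479,-.1235,.053]);v=G0-H;a0=np.arctan2(v[2],v[0]);rr=np.hypot(v[0],v[2]);print(a0,rr,"tilt",np.arcsin(Rc[0,1]))
p0=np.arcsin(Rc[0,1])
for k in range(1,6):
    a=a0+(float(sys.argv[1])-a0)*k/5
    p=p0*(1-k/5)
    G=H+.109*np.array([np.cos(a),0,np.sin(a)]);R=down(-.01,p);P=G-.147*R[:,1]
    print(round(a,3),(Rc.T@(P-P0)).round(4),(Ro.from_matrix(Rc.T@R).as_rotvec()/np.radians(45)).round(3),P.round(3))
E
python3 arc.py .8;  python3 -c "
from h import *
s=snap('scene','s3.png')
b=cv2.resize(s[90:220,310:430],(443,480),interpolation=cv2.INTER_CUBIC)
cv2.imwrite('pics/b3.png',b)"
```

```text
[ 0.5757 -0.1233  0.1138] F [-4.4515  7.5653  0.2791] open 0.16576600385055393 q [ 0.1879  0.8243 -0.0872  1.8547  0.1446  0.4012 -1.5801] moment [1.4071 1.0163 0.0643]
0.5610024489694665 0.11424396660115414 tilt 0.06735761384525978
0.609 [ 0.0052 -0.002   0.0003] [-0.001  0.002 -0.017] [ 0.56  -0.123  0.262]
0.657 [ 0.006  -0.0064  0.0004] [-0.001  0.002 -0.034] [ 0.559 -0.123  0.266]
0.704 [ 0.007  -0.0106  0.0004] [-0.001  0.002 -0.051] [ 0.558 -0.123  0.271]
0.752 [ 0.0083 -0.0146  0.0004] [-0.001  0.002 -0.069] [ 0.557 -0.123  0.274]
0.8 [ 0.0097 -0.0184  0.0005] [-0.001  0.002 -0.086] [ 0.555 -0.124  0.278]
```

View pics/b3.png

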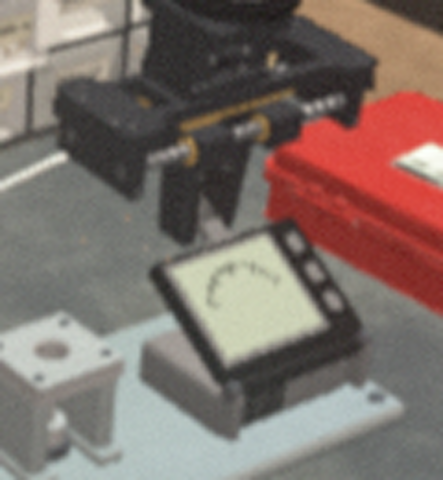

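Emit:
arm_command([
  {"dx":0.003,"dy":-0.003,"dz":0,"wx":0,"wy":0,"wz":-0.017},
  {"dx":0.004,"dy":-0.007,"dz":0,"wx":0,"wy":0,"wz":-0.034},
  {"dx":0.005,"dy":-0.011,"dz":0,"wx":0,"wy":0,"wz":-0.051},
  {"dx":0.0065,"dy":-0.015,"dz":0,"wx":0,"wy":0,"wz":-0.069},
  {"dx":0.008,"dy":-0.019,"dz":0,"wx":0,"wy":0,"wz":-0.086},
])

```text
clock: 4.35
tool_pos: [0.5592, -0.123, 0.28]
eef_rot: [-0.007, -0.707, 0.707, -0.001]
contact_force: [3.1, 6.9, -3.2]
opening: 0.166
```

```bash
python3 arc.py .8;  python3 -c "
from h import *
s=snap('scene','s4.png');t=snap('top','t4.png')
b=cv2.resize(s[90:220,310:430],(738,800)[:2],interpolation=cv2.INTER_CUBIC)[200:800]
cv2.imwrite('pics/b4.png',b)
cv2.imwrite('pics/a4.png',cv2.resize(t[130:250,340:480],(560,480),interpolation=cv2.INTER_CUBIC))"
```

```text
[ 0.5609 -0.1231  0.1331] F [ 3.0689  6.8645 -3.1535] open 0.16616078779247154 q [ 0.1906  0.7937 -0.093   1.8389  0.1365  0.5035 -1.5732] moment [ 1.3175 -0.6997  0.0027]
0.7743062240263582 0.11449322754967856 tilt 0.011498075119237085
0.779 [0.004  0.0034 0.0005] [-0.001  0.002 -0.003] [ 0.555 -0.123  0.277]
0.785 [0.0041 0.003  0.0006] [-0.001  0.002 -0.006] [ 0.555 -0.123  0.277]
0.79 [0.0041 0.0026 0.0006] [-0.001  0.002 -0.009] [ 0.555 -0.123  0.277]
0.795 [0.0042 0.0022 0.0006] [-0.001  0.002 -0.012] [ 0.555 -0.123  0.278]
0.8 [0.0042 0.0018 0.0006] [-0.001  0.002 -0.015] [ 0.555 -0.124  0.278]
```

View pics/b4.png

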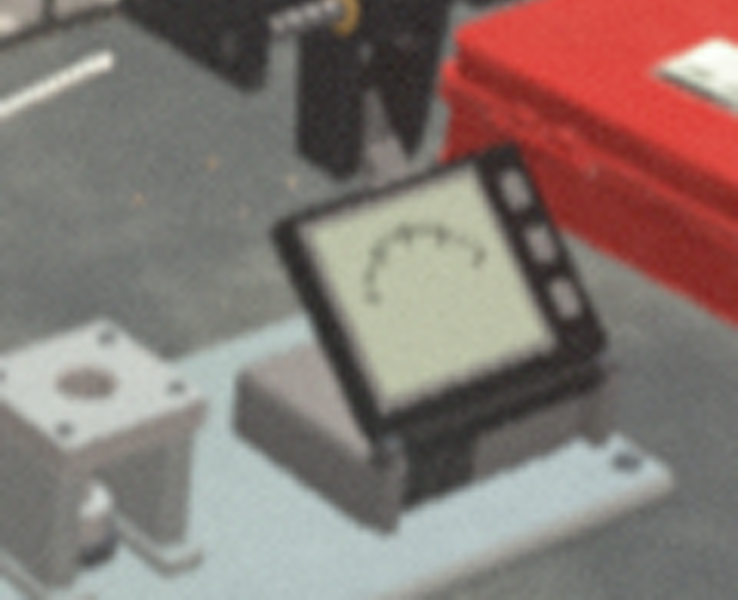

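View pics/a4.png

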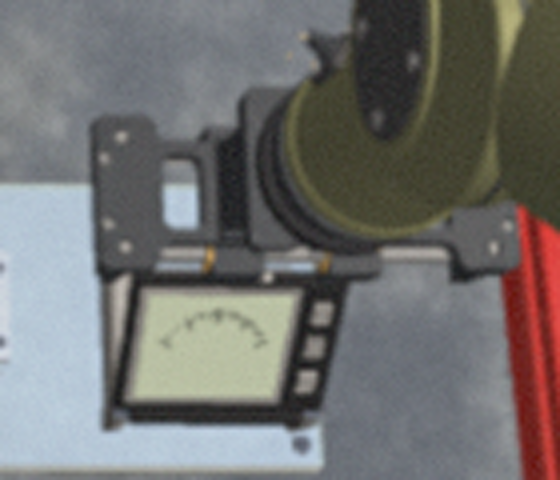

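```bash
python3 - <<'E'
from h import *
S=lambda x,y:(x/6.15+310,(y+200)/6.15+90)
T=lambda x,y:(x/4+340,y/4+130)
P=[tri(T(*a),S(*b)) for a,b in [((138,280),(277,228)),((348,283),(513,148)),((322,418),(605,352)),((118,415),(372,436))]]
for p in P:print(p.round(4))
for i,j in((0,3),(1,2)):
    d=P[i]-P[j];print(np.arctan2(d[2],d[0]),np.linalg.norm(d))
E
```

```text
[ 0.5408 -0.0705  0.1107]
[ 0.5377 -0.1763  0.1113]
[ 0.4774 -0.1749  0.0583]
[ 0.4799 -0.0674  0.0608]
0.6856572671241659 0.07878058128525389
0.7208654306199554 0.08036392301894303
```

Emit:
arm_command([
  {"dx":0.003,"dy":-0.003,"dz":0,"wx":0,"wy":0,"wz":0},
  {"dx":0.0055,"dy":-0.006,"dz":0,"wx":0,"wy":0,"wz":0},
  {"dx":0.0055,"dy":-0.006,"dz":0,"wx":0,"wy":0,"wz":0},
  {"dx":0.0055,"dy":-0.006,"dz":0,"wx":0,"wy":0,"wz":0},
  {"dx":0.0055,"dy":-0.006,"dz":0,"wx":0,"wy":0,"wz":0},
])

```text
clock: 4.95
tool_pos: [0.553, -0.1229, 0.2862]
eef_rot: [-0.007, -0.707, 0.707, -0.001]
contact_force: [0.7, 6.5, 0.2]
opening: 0.17
```

Emit:
arm_command([
  {"dx":0,"dy":0,"dz":0,"wx":0,"wy":0,"wz":0},
  {"dx":0,"dy":0,"dz":0,"wx":0,"wy":0,"wz":0},
  {"dx":0,"dy":0,"dz":0,"wx":0,"wy":0,"wz":0},
  {"dx":0,"dy":0,"dz":0,"wx":0,"wy":0,"wz":0},
  {"dx":0,"dy":0,"dz":0,"wx":0,"wy":0,"wz":0},
], claw=0.1)

```text
clock: 5.45
tool_pos: [0.5523, -0.1263, 0.2859]
eef_rot: [-0.007, -0.705, 0.709, 0.001]
contact_force: [0.1, 0.4, -0.3]
opening: 0.548
```

```bash
python3 arc.py .8;  python3 -c "
from h import *
s=snap('scene','s5.png');t=snap('top','t5.png')
b=cv2.resize(s[90:220,310:430],(738,800)[:2],interpolation=cv2.INTER_CUBIC)[200:800]
cv2.imwrite('pics/b5.png',b)
cv2.imwrite('pics/a5.png',cv2.resize(t[130:250,340:480],(560,480),interpolation=cv2.INTER_CUBIC))"
```

```text
[ 0.5535 -0.1271  0.1389] F [ 0.1373  0.4233 -0.278 ] open 0.5480965860320582 q [ 0.1946  0.779  -0.0889  1.8535  0.1381  0.5058 -1.5722] moment [ 0.0358 -0.008   0.0145]
0.8563932961011809 0.11375475191240193 tilt 0.008678715489241623
0.845 [ 0.002   0.0044 -0.0028] [-0.007 -0.003 -0.002] [ 0.55  -0.123  0.282]
0.834 [ 0.0008  0.0052 -0.0029] [-0.007 -0.003 -0.004] [ 0.551 -0.123  0.281]
0.823 [-0.0003  0.006  -0.0029] [-0.007 -0.003 -0.007] [ 0.553 -0.123  0.28 ]
0.811 [-0.0015  0.0069 -0.0029] [-0.007 -0.003 -0.009] [ 0.554 -0.123  0.279]
0.8 [-0.0026  0.0077 -0.0029] [-0.007 -0.003 -0.011] [ 0.555 -0.124  0.278]
```

View pics/b5.png

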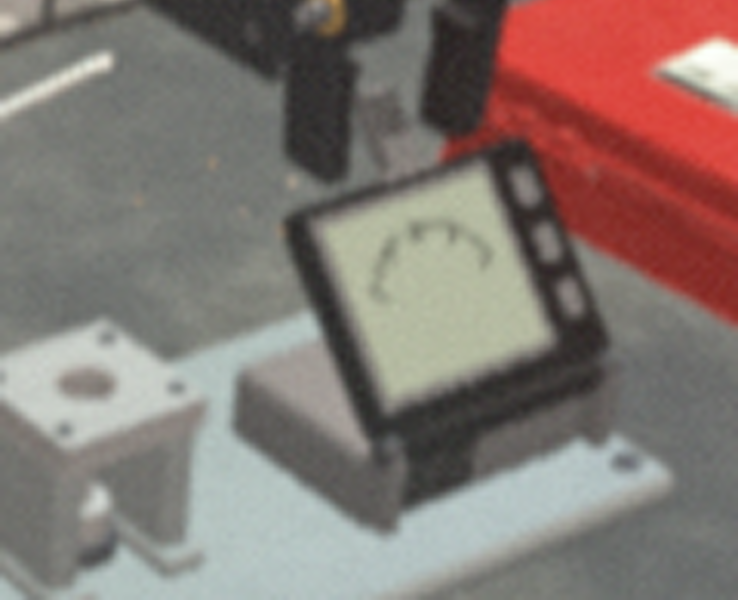

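View pics/a5.png

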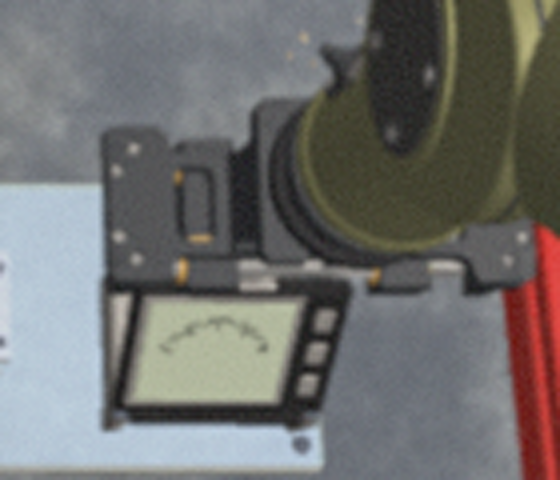

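```bash
python3 - <<'E'
from h import *
S=lambda x,y:(x/6.15+310,(y+200)/6.15+90)
T=lambda x,y:(x/4+340,y/4+130)
P=[tri(T(*a),S(*b)) for a,b in [((140,287),(290,215)),((350,290),(523,142)),((322,418),(605,350)),((118,415),(375,432))]]
for p in P:print(p.round(4))
for i,j in((0,3),(1,2)):
    d=P[i]-P[j];print(np.arctan2(d[2],d[0]),np.linalg.norm(d))
s=r.get_state()
delta([.55,-.1235,.36],down(-.01))
E
```

```text
[ 0.5355 -0.07    0.1184]
[ 0.5332 -0.1757  0.116 ]
[ 0.4773 -0.1746  0.0593]
[ 0.4793 -0.0673  0.0627]
0.7810517920407156 0.07913151187595394
0.7915773036614104 0.07965715091550947
t 5.55 pos [ 0.5523 -0.1262  0.2859] F [-0.06 -0.25 -0.02] open 0.547 q [ 0.19  0.78 -0.09  1.85  0.14  0.51 -1.57]
delta [ 0.0017 -0.0741 -0.0022] w [-0.0067 -0.0026 -0.0111]
```

Emit:
arm_command([
  {"dx":0,"dy":-0.015,"dz":0,"wx":0,"wy":0,"wz":0},
  {"dx":0,"dy":-0.035,"dz":0,"wx":0,"wy":0,"wz":0},
  {"dx":0,"dy":-0.055,"dz":0,"wx":0,"wy":0,"wz":0},
  {"dx":0,"dy":-0.07,"dz":0,"wx":0,"wy":0,"wz":0},
  {"dx":0,"dy":-0.07,"dz":0,"wx":0,"wy":0,"wz":0},
])

```text
clock: 6.05
tool_pos: [0.5524, -0.1258, 0.3578]
eef_rot: [-0.009, -0.705, 0.709, -0.0]
contact_force: [-0.3, -0.5, 0.6]
opening: 0.552
```

```bash
python3 -c "
from h import *
delta([.514,.322,.30],down(-.09))"
```

```text
t 6.05 pos [ 0.5524 -0.1258  0.3578] F [-0.32 -0.55  0.65] open 0.552 q [ 0.21  0.67 -0.11  1.8   0.12  0.66 -1.55]
delta [ 0.0445  0.0547 -0.4476] w [-0.0066  0.0992 -0.0169]
```

Emit:
arm_command([
  {"dx":0.002,"dy":0,"dz":-0.025,"wx":0,"wy":0.02,"wz":0},
  {"dx":0.006,"dy":0,"dz":-0.06,"wx":0,"wy":0.04,"wz":0},
  {"dx":0.01,"dy":0,"dz":-0.1,"wx":0,"wy":0.06,"wz":0},
  {"dx":0.014,"dy":0,"dz":-0.14,"wx":0,"wy":0.08,"wz":0},
  {"dx":0.018,"dy":0,"dz":-0.18,"wx":-0.006,"wy":0.1,"wz":-0.016},
])

```text
clock: 6.55
tool_pos: [0.5352, 0.056, 0.3539]
eef_rot: [-0.03, -0.706, 0.707, 0.034]
contact_force: [0.4, 0.5, 0.5]
opening: 0.548
```

Emit:
arm_command([
  {"dx":0.002,"dy":0.005,"dz":-0.04,"wx":0,"wy":0,"wz":0},
  {"dx":0.004,"dy":0.015,"dz":-0.08,"wx":0,"wy":0,"wz":0},
  {"dx":0.005,"dy":0.025,"dz":-0.12,"wx":0,"wy":0,"wz":0},
  {"dx":0.006,"dy":0.035,"dz":-0.16,"wx":0,"wy":0,"wz":0},
  {"dx":0.007,"dy":0.045,"dz":-0.195,"wx":0,"wy":0,"wz":0},
])

```text
clock: 7.05
tool_pos: [0.5458, 0.2517, 0.3083]
eef_rot: [-0.03, -0.706, 0.706, 0.033]
contact_force: [2.0, -0.4, 0.1]
opening: 0.549
```

```bash
python3 -c "
from h import *
delta([.514,.322,.29],down(-.09))"
```

```text
t 7.05 pos [0.5458 0.2517 0.3083] F [ 2.   -0.39  0.07] open 0.549 q [-0.5   0.78 -0.01  1.73  0.01  0.63 -2.18]
delta [ 0.0378  0.0185 -0.0672] w [-0.0005  0.0012  0.0059]
```

Emit:
arm_command([
  {"dx":0.012,"dy":0.006,"dz":-0.025,"wx":0,"wy":0,"wz":0},
  {"dx":0.025,"dy":0.012,"dz":-0.048,"wx":0,"wy":0,"wz":0},
  {"dx":0.038,"dy":0.018,"dz":-0.067,"wx":0,"wy":0,"wz":0},
  {"dx":0.038,"dy":0.018,"dz":-0.067,"wx":0,"wy":0,"wz":0},
  {"dx":0.038,"dy":0.018,"dz":-0.067,"wx":0,"wy":0,"wz":0},
])

```text
clock: 7.55
tool_pos: [0.5143, 0.3192, 0.2912]
eef_rot: [-0.03, -0.706, 0.707, 0.033]
contact_force: [-0.0, 0.4, 1.5]
opening: 0.549
```

```bash
python3 -c "
from h import *
s=snap('scene','s6.png')
cv2.imwrite('pics/b6.png',cv2.resize(s[120:330,120:290],None,fx=2.8,fy=2.8,interpolation=cv2.INTER_CUBIC))
delta([.514,.322,.205],down(-.09))"
```

```text
t 7.6 pos [0.515  0.3182 0.2916] F [-0.3   0.08  1.23] open 0.551 q [-0.63  0.81  0.01  1.73 -0.01  0.61 -2.28]
delta [ 0.0011  0.0866 -0.0039] w [-0.0025 -0.002   0.0041]
```

View pics/b6.png

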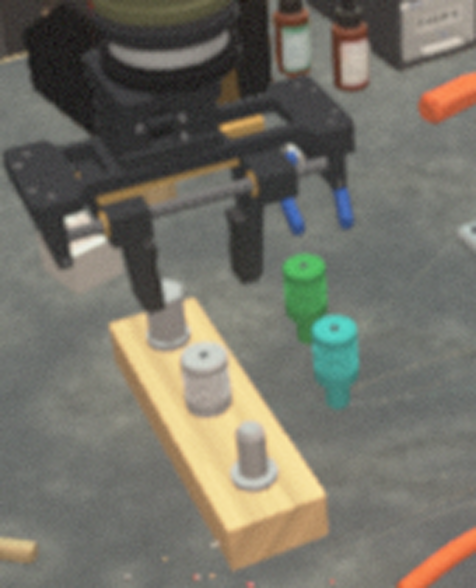

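Emit:
arm_command([
  {"dx":0.001,"dy":0.01,"dz":-0.004,"wx":0,"wy":0,"wz":0},
  {"dx":0.001,"dy":0.025,"dz":-0.004,"wx":0,"wy":0,"wz":0},
  {"dx":0.001,"dy":0.04,"dz":-0.004,"wx":0,"wy":0,"wz":0},
  {"dx":0.001,"dy":0.05,"dz":-0.004,"wx":0,"wy":0,"wz":0},
  {"dx":0.001,"dy":0.05,"dz":-0.004,"wx":0,"wy":0,"wz":0},
])

```text
clock: 8.1
tool_pos: [0.513, 0.323, 0.2397]
eef_rot: [-0.03, -0.705, 0.707, 0.034]
contact_force: [-0.4, 0.1, -0.3]
opening: 0.547
```

```bash
python3 -c "
from h import *
s=snap('scene','s7.png')
cv2.imwrite('pics/b7.png',cv2.resize(s[120:330,120:290],None,fx=2.8,fy=2.8,interpolation=cv2.INTER_CUBIC))
delta([.514,.322,.205],down(-.09))"
```

```text
t 8.15 pos [0.5134 0.3233 0.2408] F [ 0.44 -0.14  0.24] open 0.55 q [-0.64  0.89  0.    1.74 -0.01  0.51 -2.29]
delta [-0.0009  0.0358  0.0011] w [-0.0021 -0.0007  0.0067]
```

View pics/b7.png

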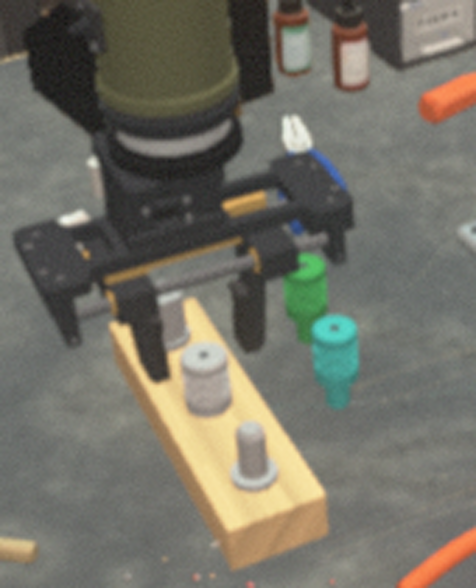

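Emit:
arm_command([
  {"dx":-0.001,"dy":0.01,"dz":0.001,"wx":0,"wy":0,"wz":0.006},
  {"dx":-0.001,"dy":0.02,"dz":0.001,"wx":0,"wy":0,"wz":0.006},
  {"dx":-0.001,"dy":0.03,"dz":0.001,"wx":0,"wy":0,"wz":0.006},
  {"dx":-0.001,"dy":0.036,"dz":0.001,"wx":0,"wy":0,"wz":0.006},
  {"dx":-0.001,"dy":0.036,"dz":0.001,"wx":0,"wy":0,"wz":0.006},
])

```text
clock: 8.65
tool_pos: [0.5139, 0.3224, 0.2048]
eef_rot: [-0.032, -0.706, 0.707, 0.032]
contact_force: [0.3, 1.0, -0.5]
opening: 0.55
```

Emit:
arm_command([
  {"dx":0,"dy":0,"dz":0,"wx":0,"wy":0,"wz":0},
  {"dx":0,"dy":0,"dz":0,"wx":0,"wy":0,"wz":0},
  {"dx":0,"dy":0,"dz":0,"wx":0,"wy":0,"wz":0},
  {"dx":0,"dy":0,"dz":0,"wx":0,"wy":0,"wz":0},
  {"dx":0,"dy":0,"dz":0,"wx":0,"wy":0,"wz":0},
], claw=-1, grip_force=45)

```text
clock: 9.15
tool_pos: [0.5146, 0.3226, 0.2064]
eef_rot: [0.033, 0.706, -0.706, -0.031]
contact_force: [0.4, -0.3, 2.1]
opening: 0.326
```

```bash
python3 -c "
from h import *
s=snap('scene','s8.png')
cv2.imwrite('pics/b8.png',cv2.resize(s[120:330,120:290],None,fx=2.8,fy=2.8,interpolation=cv2.INTER_CUBIC))
delta([.514,.322,.205],down(-.09))"
```

```text
t 9.2 pos [0.5145 0.3226 0.2064] F [-0.8  -0.13  1.14] open 0.329 q [-0.64  0.94  0.01  1.75 -0.01  0.45 -2.29]
delta [0.0005 0.0014 0.0006] w [ 0.0001 -0.0005 -0.0021]
```

View pics/b8.png

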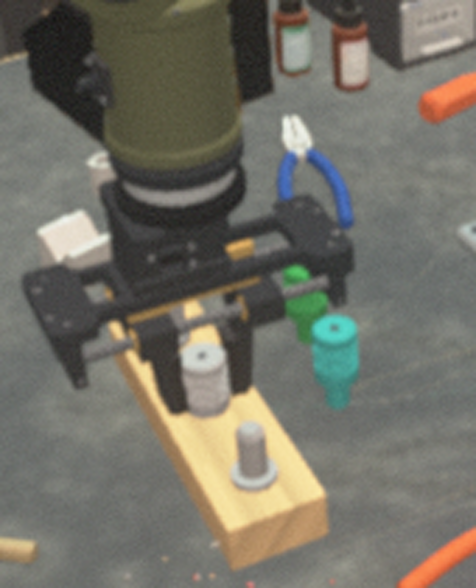

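Emit:
arm_command([
  {"dx":0,"dy":-0.01,"dz":0,"wx":0,"wy":0,"wz":0},
  {"dx":0,"dy":-0.025,"dz":0,"wx":0,"wy":0,"wz":0},
  {"dx":0,"dy":-0.04,"dz":0,"wx":0,"wy":0,"wz":0},
  {"dx":0,"dy":-0.06,"dz":0,"wx":0,"wy":0,"wz":0},
  {"dx":0,"dy":-0.08,"dz":0,"wx":0,"wy":0,"wz":0},
])

```text
clock: 9.7
tool_pos: [0.5143, 0.3226, 0.2879]
eef_rot: [0.033, 0.707, -0.706, -0.031]
contact_force: [0.1, 0.0, -1.9]
opening: 0.33
```

Emit:
arm_command([
  {"dx":0,"dy":-0.02,"dz":0,"wx":0,"wy":0,"wz":0},
  {"dx":0,"dy":-0.03,"dz":0,"wx":0,"wy":0,"wz":0},
  {"dx":0,"dy":-0.04,"dz":0,"wx":0,"wy":0,"wz":0},
  {"dx":0,"dy":-0.04,"dz":0,"wx":0,"wy":0,"wz":0},
  {"dx":0,"dy":-0.04,"dz":0,"wx":0,"wy":0,"wz":0},
])

```text
clock: 10.2
tool_pos: [0.514, 0.3225, 0.3257]
eef_rot: [-0.032, -0.706, 0.707, 0.032]
contact_force: [-0.6, -0.8, -1.5]
opening: 0.327
```

```bash
python3 -c "
from h import *
s=snap('scene','s9.png')
cv2.imwrite('pics/b9.png',cv2.resize(s[60:330,100:310],None,fx=2.2,fy=2.2,interpolation=cv2.INTER_CUBIC))
delta([.533,.0185,.31],down(-.09))"
```

```text
t 10.25 pos [0.5139 0.3225 0.3253] F [-0.45 -0.35 -1.78] open 0.329 q [-0.64  0.76  0.01  1.7  -0.01  0.68 -2.29]
delta [-0.0464  0.0156  0.301 ] w [-0.0014 -0.0003  0.0001]
```

View pics/b9.png

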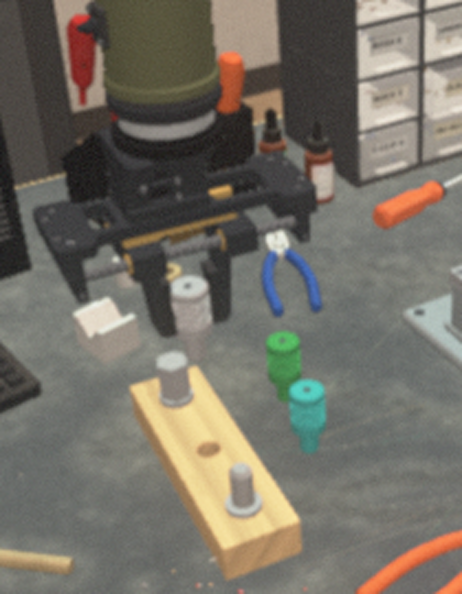

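Emit:
arm_command([
  {"dx":-0.003,"dy":0,"dz":0.02,"wx":0,"wy":0,"wz":0},
  {"dx":-0.008,"dy":0,"dz":0.05,"wx":0,"wy":0,"wz":0},
  {"dx":-0.013,"dy":0,"dz":0.085,"wx":0,"wy":0,"wz":0},
  {"dx":-0.018,"dy":0,"dz":0.12,"wx":0,"wy":0,"wz":0},
  {"dx":-0.023,"dy":0,"dz":0.15,"wx":0,"wy":0,"wz":0},
])

```text
clock: 10.75
tool_pos: [0.5233, 0.169, 0.3251]
eef_rot: [-0.032, -0.706, 0.707, 0.032]
contact_force: [0.1, -0.0, -1.9]
opening: 0.328
```

Emit:
arm_command([
  {"dx":-0.005,"dy":0,"dz":0.03,"wx":0,"wy":0,"wz":0},
  {"dx":-0.01,"dy":0,"dz":0.065,"wx":0,"wy":0,"wz":0},
  {"dx":-0.015,"dy":0,"dz":0.1,"wx":0,"wy":0,"wz":0},
  {"dx":-0.02,"dy":0,"dz":0.13,"wx":0,"wy":0,"wz":0},
  {"dx":-0.023,"dy":0,"dz":0.15,"wx":0,"wy":0,"wz":0},
])

```text
clock: 11.25
tool_pos: [0.5327, 0.0167, 0.3252]
eef_rot: [-0.033, -0.706, 0.707, 0.033]
contact_force: [0.8, -0.2, -1.5]
opening: 0.326
```

Emit:
arm_command([
  {"dx":0,"dy":0,"dz":0,"wx":0,"wy":0,"wz":0},
  {"dx":0,"dy":0,"dz":0,"wx":0,"wy":0,"wz":0},
  {"dx":0,"dy":0,"dz":0,"wx":0,"wy":0,"wz":0},
  {"dx":0,"dy":0,"dz":0,"wx":0,"wy":0,"wz":0},
  {"dx":0,"dy":0,"dz":0,"wx":0,"wy":0,"wz":0},
])

```text
clock: 11.75
tool_pos: [0.5329, 0.0209, 0.326]
eef_rot: [0.032, 0.707, -0.706, -0.031]
contact_force: [-0.1, -1.3, -0.9]
opening: 0.328
```

```bash
python3 -c "
from h import *
s=snap('scene','s10.png');t=snap('top','t10.png')
cv2.imwrite('pics/b10.png',cv2.resize(s[90:240,270:430],None,fx=4,fy=4,interpolation=cv2.INTER_CUBIC))
cv2.imwrite('pics/a10.png',cv2.resize(t[130:260,260:430],None,fx=4,fy=4,interpolation=cv2.INTER_CUBIC))
delta([.533,.0185,.28],down(-.09))"
```

```text
t 11.85 pos [0.533  0.0204 0.3261] F [ 0.02  0.5  -1.47] open 0.331 q [-0.09  0.68 -0.06  1.92  0.08  0.54 -1.86]
delta [-0.0001  0.0461  0.0019] w [ 0.0001  0.0012 -0.0014]
```

View pics/b10.png

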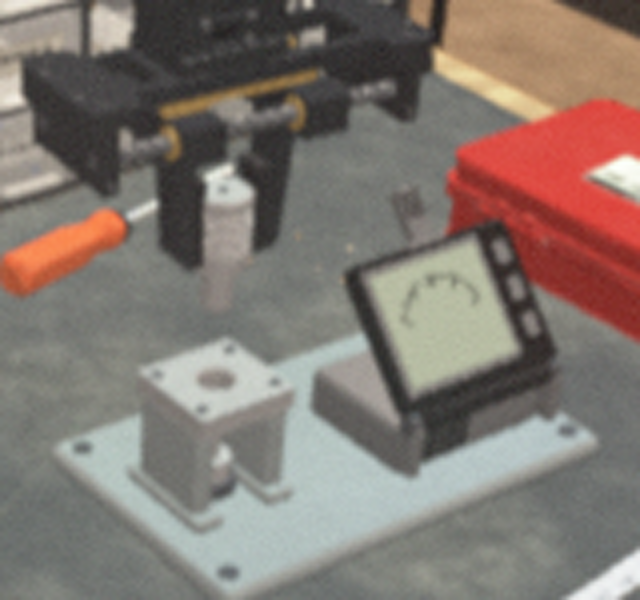

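View pics/a10.png

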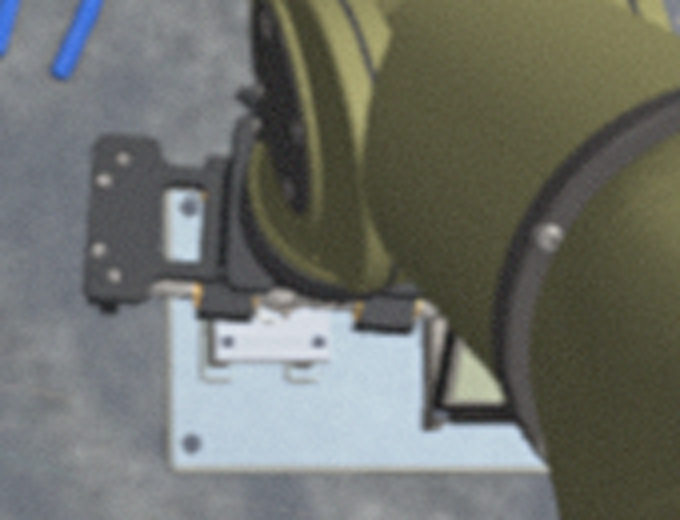

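```bash
python3 -c "
from h import *
p=((226.5)/4-.5+270,(189.5)/4-.5+90)
print(onz('scene',p,.1936))
for z in(.1936,.1536,.1286): 
    q=proj('scene',np.array([.533,.0204,z]));print((q+.5-[270,90])*4)
delta([.533,.0185,.28],down(-.09))"
python3 -c "
import cv2;s=cv2.imread('pics/s10.png');cv2.imwrite('pics/b10b.png',cv2.resize(s[125:175,300:350],None,fx=11,fy=11,interpolation=cv2.INTER_CUBIC))"
```

```text
[0.53155334 0.02043215 0.1936    ]
[224.68010933 188.30387335]
[220.2851098  261.76536308]
[217.63080472 306.03018638]
t 11.85 pos [0.533  0.0204 0.3261] F [ 0.02  0.5  -1.47] open 0.331 q [-0.09  0.68 -0.06  1.92  0.08  0.54 -1.86]
delta [-0.0001  0.0461  0.0019] w [ 0.0001  0.0012 -0.0014]
```

View pics/b10b.png

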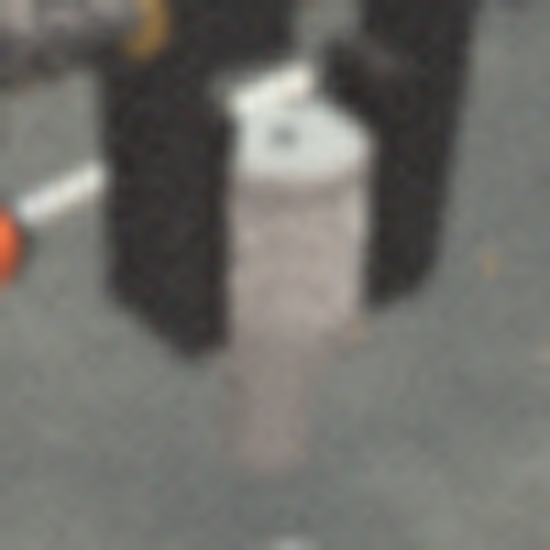

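Emit:
arm_command([
  {"dx":0,"dy":0.01,"dz":0.001,"wx":0,"wy":0,"wz":0},
  {"dx":-0.0005,"dy":0.02,"dz":0.0016,"wx":0,"wy":0,"wz":0},
  {"dx":-0.0005,"dy":0.03,"dz":0.0016,"wx":0,"wy":0,"wz":0},
  {"dx":-0.0005,"dy":0.036,"dz":0.0016,"wx":0,"wy":0,"wz":0},
  {"dx":-0.0005,"dy":0.036,"dz":0.0016,"wx":0,"wy":0,"wz":0},
])

```text
clock: 12.35
tool_pos: [0.533, 0.018, 0.2888]
eef_rot: [-0.031, -0.706, 0.707, 0.032]
contact_force: [-0.2, 0.4, -2.8]
opening: 0.326
```

```bash
python3 -c "
from h import *
s=snap('scene','s11.png')
cv2.imwrite('pics/b11.png',cv2.resize(s[130:220,285:365],None,fx=7,fy=7,interpolation=cv2.INTER_CUBIC))
delta([.5335,.0188,.28],down(-.09))"
```

```text
t 12.4 pos [0.5332 0.018  0.2894] F [-0.    0.2  -1.61] open 0.331 q [-0.09  0.75 -0.05  1.95  0.08  0.45 -1.86]
delta [-0.0002  0.0094 -0.0008] w [-0.0005 -0.0004  0.0003]
```

View pics/b11.png

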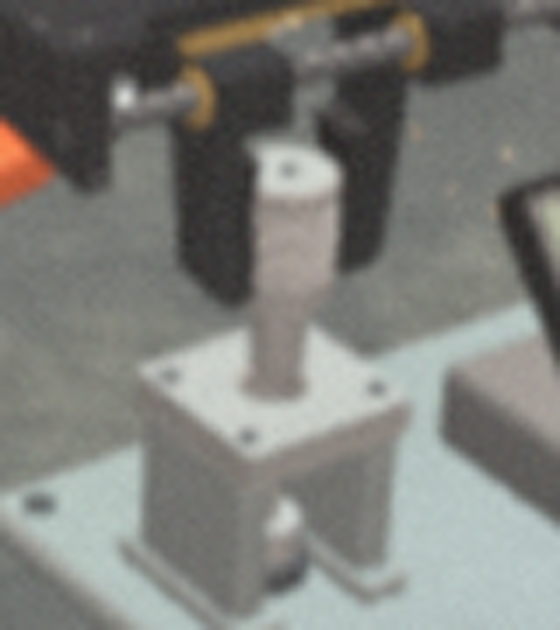

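```bash
python3 -c "
from h import *
p=(290.5/7-.5+285,170.5/7-.5+130)
print(onz('scene',p,.2894-.1324))
for X in([.533,.0175,.157],[.533,.0175,.117],[.533,.0175,.092],[.533,.0184,.085]): 
    q=proj('scene',np.array(X));print((q+.5-[285,130])*7)
print(onz('scene',((274.5)/7-.5+285,382.5/7-.5+130),.085))
s=cv2.imread('pics/s11.png');cv2.imwrite('pics/b11b.png',cv2.resize(s[145:200,300:350],None,fx=11,fy=11,interpolation=cv2.INTER_CUBIC))
"
```

```text
[0.53017593 0.01931101 0.157     ]
[289.3832721  164.57643676]
[281.8109279  287.86131165]
[277.23526545 362.1944192 ]
[273.51341101 383.57096862]
[0.53329792 0.01780862 0.085     ]
```

View pics/b11b.png

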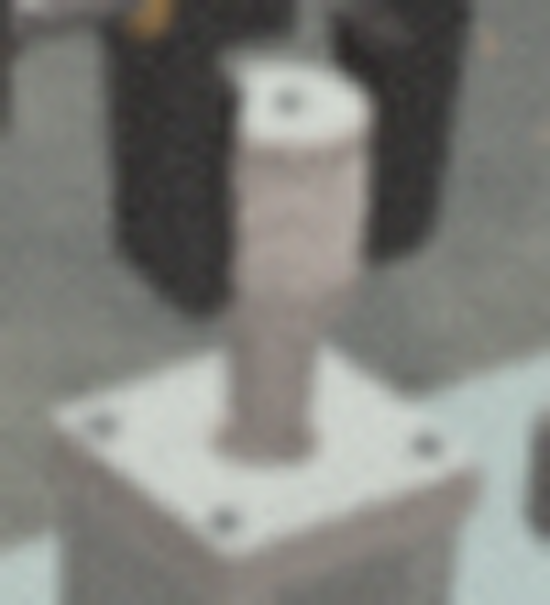

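Emit:
arm_command([
  {"dx":-0.001,"dy":0,"dz":-0.0005,"wx":0,"wy":0,"wz":0},
  {"dx":-0.001,"dy":0.003,"dz":-0.0005,"wx":0,"wy":0,"wz":0},
  {"dx":-0.001,"dy":0.006,"dz":-0.0005,"wx":0,"wy":0,"wz":0},
  {"dx":-0.001,"dy":0.009,"dz":-0.0005,"wx":0,"wy":0,"wz":0},
  {"dx":-0.001,"dy":0.011,"dz":-0.0005,"wx":0,"wy":0,"wz":0},
])

```text
clock: 12.9
tool_pos: [0.5344, 0.0184, 0.2788]
eef_rot: [-0.032, -0.706, 0.706, 0.032]
contact_force: [0.4, 0.5, -1.8]
opening: 0.329
```

```bash
python3 -c "
from h import *
s=snap('scene','s12.png')
cv2.imwrite('pics/b12.png',cv2.resize(s[145:200,300:350],None,fx=11,fy=11,interpolation=cv2.INTER_CUBIC))
delta([.534,.0188,.27],down(-.09))
print(r.get_state()['moment'])"
```

```text
t 12.95 pos [0.5343 0.0184 0.2785] F [ 0.06  0.15 -1.94] open 0.325 q [-0.09  0.77 -0.05  1.95  0.09  0.43 -1.87]
delta [ 0.0003  0.0085 -0.0003] w [-0.0003 -0.0003 -0.0005]
[-0.00431427  0.01553758  0.01262494]
```

View pics/b12.png

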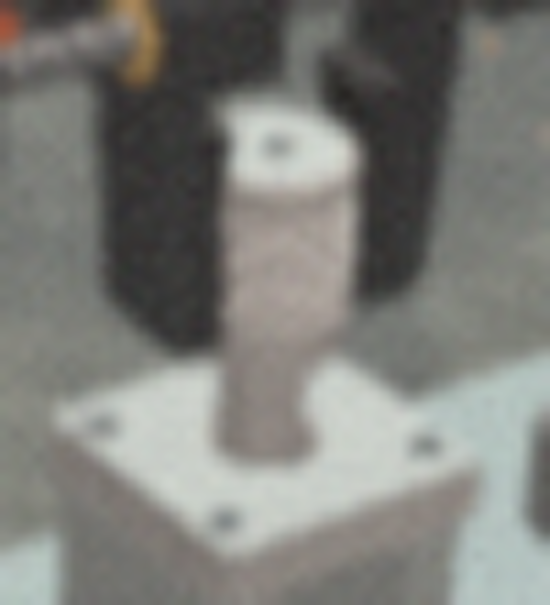

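Emit:
arm_command([
  {"dx":0,"dy":0.001,"dz":0,"wx":0,"wy":0,"wz":0},
  {"dx":0,"dy":0.003,"dz":0,"wx":0,"wy":0,"wz":0},
  {"dx":0,"dy":0.005,"dz":0,"wx":0,"wy":0,"wz":0},
  {"dx":0,"dy":0.007,"dz":0,"wx":0,"wy":0,"wz":0},
  {"dx":0,"dy":0.008,"dz":0,"wx":0,"wy":0,"wz":0},
])

```text
clock: 13.45
tool_pos: [0.5344, 0.0184, 0.2708]
eef_rot: [-0.032, -0.706, 0.706, 0.032]
contact_force: [0.7, -0.7, -2.7]
opening: 0.326
```

```bash
python3 -c "
from h import *
s=snap('scene','s13.png')
cv2.imwrite('pics/b13.png',cv2.resize(s[145:200,300:350],None,fx=11,fy=11,interpolation=cv2.INTER_CUBIC))
delta([.534,.0188,.257],down(-.09))
print(r.get_state()['moment'])"
```

```text
t 13.5 pos [0.5344 0.0185 0.2708] F [-0.84  0.64 -2.19] open 0.33 q [-0.09  0.78 -0.05  1.95  0.09  0.41 -1.87]
delta [ 0.0004  0.0138 -0.0003] w [-0.0002 -0.0003 -0.001 ]
[-0.0091909   0.04101443  0.00690615]
```

View pics/b13.png

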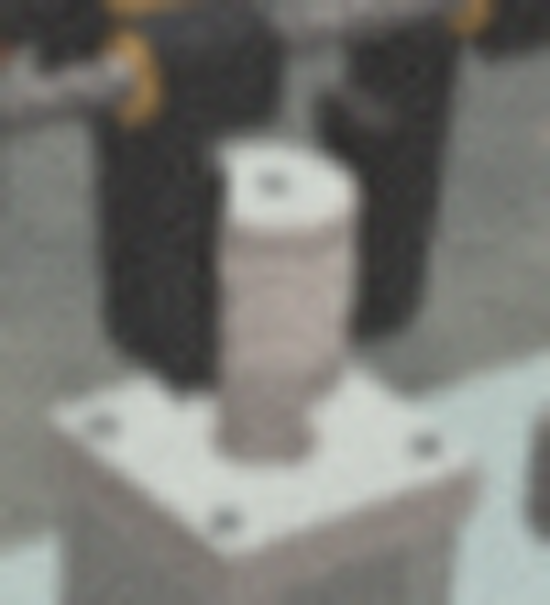

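Emit:
arm_command([
  {"dx":0,"dy":0.001,"dz":0,"wx":0,"wy":0,"wz":0},
  {"dx":0,"dy":0.0025,"dz":0,"wx":0,"wy":0,"wz":0},
  {"dx":0,"dy":0.004,"dz":0,"wx":0,"wy":0,"wz":0},
  {"dx":0,"dy":0.006,"dz":0,"wx":0,"wy":0,"wz":0},
  {"dx":0,"dy":0.006,"dz":0,"wx":0,"wy":0,"wz":0},
], grip_force=50)

```text
clock: 14.0
tool_pos: [0.5346, 0.0185, 0.2652]
eef_rot: [-0.032, -0.706, 0.706, 0.031]
contact_force: [-0.8, 0.0, 4.3]
opening: 0.327
```

Emit:
arm_command([
  {"dx":0,"dy":0.001,"dz":0,"wx":0,"wy":0,"wz":0},
  {"dx":0,"dy":0.002,"dz":0,"wx":0,"wy":0,"wz":0},
  {"dx":0,"dy":0.003,"dz":0,"wx":0,"wy":0,"wz":0},
  {"dx":0,"dy":0.004,"dz":0,"wx":0,"wy":0,"wz":0},
  {"dx":0,"dy":0.004,"dz":0,"wx":0,"wy":0,"wz":0},
])

```text
clock: 14.5
tool_pos: [0.5346, 0.0184, 0.2613]
eef_rot: [-0.033, -0.706, 0.706, 0.031]
contact_force: [-1.0, 0.1, 6.0]
opening: 0.325
```

```bash
python3 -c "
from h import *
delta([.534,.0188,.257],down(-.09))
print(r.get_state()['moment'])"
```

```text
t 14.5 pos [0.5346 0.0184 0.2613] F [-1.    0.13  6.02] open 0.325 q [-0.09  0.8  -0.05  1.96  0.09  0.39 -1.87]
delta [ 0.0007  0.0043 -0.0003] w [-0.0001 -0.0004 -0.0022]
[ 0.00954936  0.19024231 -0.01648361]
```

Emit:
arm_command([
  {"dx":0,"dy":0.001,"dz":0,"wx":0,"wy":0,"wz":0},
  {"dx":0,"dy":0.002,"dz":0,"wx":0,"wy":0,"wz":0},
  {"dx":0,"dy":0.003,"dz":0,"wx":0,"wy":0,"wz":0},
  {"dx":0,"dy":0.0035,"dz":0,"wx":0,"wy":0,"wz":0},
  {"dx":0,"dy":0.0035,"dz":0,"wx":0,"wy":0,"wz":0},
])

```text
clock: 15.0
tool_pos: [0.5346, 0.0184, 0.258]
eef_rot: [-0.033, -0.706, 0.706, 0.031]
contact_force: [-0.4, -0.5, 8.1]
opening: 0.332
```

Emit:
arm_command([
  {"dx":0,"dy":0.0003,"dz":0,"wx":0,"wy":0,"wz":0},
  {"dx":0,"dy":0.0006,"dz":0,"wx":0,"wy":0,"wz":0},
  {"dx":0,"dy":0.001,"dz":0,"wx":0,"wy":0,"wz":0},
  {"dx":0,"dy":0.001,"dz":0,"wx":0,"wy":0,"wz":0},
  {"dx":0,"dy":0.001,"dz":0,"wx":0,"wy":0,"wz":0},
])

```text
clock: 15.5
tool_pos: [0.5346, 0.0184, 0.2573]
eef_rot: [-0.033, -0.706, 0.706, 0.031]
contact_force: [-1.8, -0.2, 10.8]
opening: 0.326
```

Emit:
arm_command([
  {"dx":0,"dy":0.0003,"dz":0,"wx":0,"wy":0,"wz":0},
  {"dx":0,"dy":0.0005,"dz":0,"wx":0,"wy":0,"wz":0},
  {"dx":0,"dy":0.0005,"dz":0,"wx":0,"wy":0,"wz":0},
  {"dx":0,"dy":0.0005,"dz":0,"wx":0,"wy":0,"wz":0},
  {"dx":0,"dy":0.0005,"dz":0,"wx":0,"wy":0,"wz":0},
])

```text
clock: 16.0
tool_pos: [0.5346, 0.0184, 0.2573]
eef_rot: [-0.033, -0.706, 0.706, 0.031]
contact_force: [-3.0, 0.8, 15.3]
opening: 0.322
```

Emit:
arm_command([
  {"dx":0,"dy":0.0005,"dz":0,"wx":0,"wy":0,"wz":0},
  {"dx":0,"dy":0.0005,"dz":0,"wx":0,"wy":0,"wz":0},
  {"dx":0,"dy":0.0005,"dz":0,"wx":0,"wy":0,"wz":0},
  {"dx":0,"dy":0.0005,"dz":0,"wx":0,"wy":0,"wz":0},
  {"dx":0,"dy":0.0005,"dz":0,"wx":0,"wy":0,"wz":0},
])

```text
clock: 16.5
tool_pos: [0.5345, 0.0184, 0.2572]
eef_rot: [-0.033, -0.706, 0.706, 0.031]
contact_force: [-4.0, -0.2, 20.0]
opening: 0.323
```

```bash
python3 -c "
from h import *
delta([.534,.0188,.257],down(-.09))
print(r.get_state()['moment'])"
```

```text
t 16.5 pos [0.5345 0.0184 0.2572] F [-3.97 -0.2  20.05] open 0.323 q [-0.09  0.8  -0.05  1.96  0.09  0.38 -1.87]
delta [ 0.0006  0.0002 -0.0003] w [-0.0001 -0.0005 -0.0033]
[ 0.06188648  0.78076192 -0.0055016 ]
```

Emit:
arm_command([
  {"dx":0,"dy":0.0003,"dz":0,"wx":0,"wy":0,"wz":0},
  {"dx":0,"dy":0.0003,"dz":0,"wx":0,"wy":0,"wz":0},
  {"dx":0,"dy":0.0003,"dz":0,"wx":0,"wy":0,"wz":0},
  {"dx":0,"dy":0.0003,"dz":0,"wx":0,"wy":0,"wz":0},
  {"dx":0,"dy":0.0003,"dz":0,"wx":0,"wy":0,"wz":0},
])

```text
clock: 17.0
tool_pos: [0.5346, 0.0184, 0.2572]
eef_rot: [-0.033, -0.706, 0.706, 0.031]
contact_force: [-4.1, 0.1, 21.7]
opening: 0.328
```

```bash
python3 -c "
from h import *
s=snap('scene','s14.png');t=snap('top','t14.png')
cv2.imwrite('pics/b14.png',cv2.resize(s[140:220,290:415],None,fx=6,fy=6,interpolation=cv2.INTER_CUBIC))
delta([.534,.0188,.257],down(-.09))
print(proj('scene',np.array([.533,.0184,.125])))"
```

```text
t 17.1 pos [0.5345 0.0184 0.2572] F [-3.07 -0.07 21.61] open 0.328 q [-0.09  0.8  -0.05  1.96  0.09  0.38 -1.87]
delta [ 0.0006  0.0002 -0.0003] w [-0.     -0.0006 -0.0035]
[324.61244623 167.2909282 ]
```

View pics/b14.png

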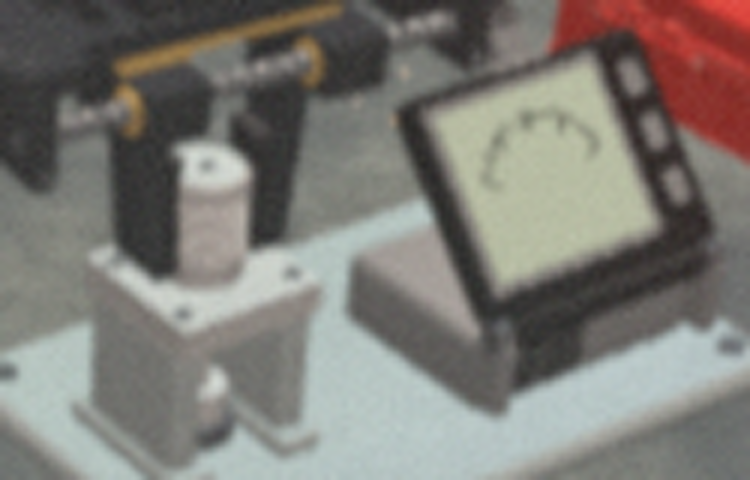

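View pics/s14.png

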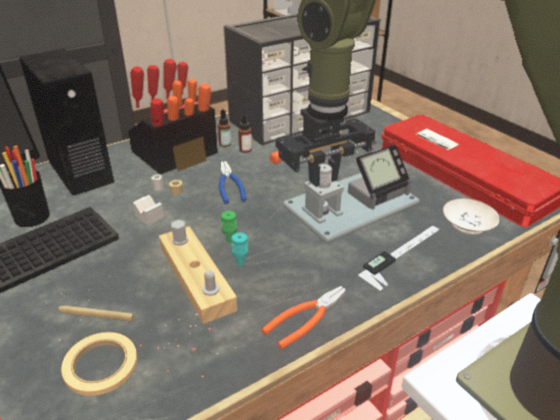

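```bash
python3 -c "
from plant import r
print(r.finish_job()); s=r.get_state(); print(s['clock'],s['contact_force'],s['tool_pos'],s['opening'])"
```

```text
the job is handed in; nothing more can be done
None
the job is handed in; nothing more can be done
```

The job is handed in. The panel is tilted up, and the round-headed pin is held home in the anvil bore. No verdict was reported, so what follows rests on my own checks.

- **Panel:** I raised it by the tongue and let it go. Triangulating its corners in two pictures gave about 0.79 rad (45°), and it looked unchanged in the last picture. Part way up, my first tilting path pulled a wrist joint close to its limit. I finished with the hand nearly vertical, letting the tongue pivot in the pads. The arm's own position suggested 0.86 rad, because the fingers had slid about 5 mm along the tongue. Both values are within the allowed range.
- **Pin:** I took the round-headed pin from the middle hole. The other two pins are still in the rack and look undisturbed in the last picture.
- **Home position:** As the pin went down, the probe's push built up as expected. The pin then came to a hard stop with the tool at 0.2572 m (expected 0.2574 m). In the last picture the head sits on the plate, and its centre mark is within half a pixel of where it should be for a pin that is home.
- **Final push:** The wrist reads about 21.6 N, or about 23.5 N allowing for the pin's weight and sensor offset. Taking off the 11 N spring leaves an estimated 12 N on the anvil. There is also a steady sideways force of about 3–4 N. The grip is set to 50 N, and the job ended at about 17.1 s.

The probe travel and the anvil force were worked out from position and wrist force, not read directly.

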